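Fit the filter cartridges into a container lid and latch them

ROBOT

A 7-joint arm with a two-finger parallel gripper is mounted at the origin on a cart in front of the work surface, level with it; the furniture and walls round the work are solid. World frame = base frame: x ahead of the robot, y to its left, z up, the work surface at z = 0. Lengths are in m, angles in rad, forces in N, time in s.
With the tool pointing down it reaches from about 0.35 to 0.9 m from the base axis. Payload 8.1 kg.
Tool frame: the origin (TCP) lies at the very end of the fingers, on their centre line; the grasp point (between the pads) lies 19 mm behind it (arm.tcp_to_grasp is the z of the grasp point in the tool frame, in m); z points along the fingers, y is the line along which they close (so a half turn about z gives the same grasp; the last joint's range is limited). The gripper opens to 92 mm and grips with 3 to 60 N. Pads are 19 mm wide; open, the fingers measure 130 mm over their backs; the gripper's body (75 mm by 190 mm) begins 47 mm behind the grasp point.
Start: joints at [1.066, 0.434, 0.025, 1.573, -0.012, 1.134, -0.075], TCP at [0.244, -0.575, 0.191] pointing down, gripper open.
Joint ranges: [-2.62, 2.62], [-0.44, 2.09], [-1.27, 1.32], [0.08, 2.57], [-1.32, 4.46], [0.12, 2], [-2.74, 2.74]. Speed limits (rad/s): [2.22, 2.22, 3.01, 3.01, 3.14, 3.14, 3.14].

INTERFACE

Orientations are given as a rotation vector (axis times angle).
In Python, from cell import readout, vision, sign_off, arm gives the robot as it stands. The module is installed in compiled form; this text tells all that it offers.
- The arm moves only by the shell command python3 -m creep 'ROWS' [FORCE]. ROWS is JSON, a list of rows, each a list of 5 numbers: the shift along the tool's x, y, z in units of 4 cm (1.0 is 4 cm), then the turn about the tool's z in units of 4 degrees (1.0 is 4 degrees), then the opening, from 0 (shut) to 1 (fully open). A call has 1 to 12 rows; each row shifts and turns the commanded pose from where the row before left it, along the tool's axes as they then stand; what a row does not reach is not made up. A row lasts 1/8 s, in which the tool goes at most 62.5 mm and 10.7 degrees, less where a joint would pass 70% of its speed; a pose out of reach is approached as far as the arm can. A call with a number of a shift or a turn outside -1 to 1 is refused whole. A call with a gripper value outside its range is refused whole. The fingers move at their own pace and stop on an object; FORCE is the grip in N (left out, the last holds). Time passes only in rows, so rows that do not move let the fingers close. It gives the time, the measured TCP pose, the force, the opening and the grip force at its end, in the units of the state.
- readout.observe(): the state, without advancing time (a new reading comes with each control period).
- vision.get_image(name): name is "side" or "top" or "wrist"; returns a dict with "pixels" (400x640x3 uint8, blue, green, red), "z_map" (400x640 float32, m along the optical axis (not along the pixel's ray), 0 where there is no reading), "camera_matrix" (3x3 intrinsics, pixels), "position" and "rotation" of the camera in the world. Camera axes: x right, y up, looking along -z (the intrinsics and any distortion apply to the point x, -y, -z); pixel columns grow to the right and rows downward; lengths in m; the calibration is good to about 2 mm. The wrist camera is an equidistant fisheye: a pixel r from the principal point sees the ray r / f radians off the axis. A picture is of the moment at which its call begins.
- sign_off(): hands the job in; it is judged then, once.
The state is a dict: "clock": time; "joints": joint angles; "dq": joint speeds; "joint_efforts": joint torques, N m; "position": TCP position; "ee_rot": TCP orientation; "force": force on the tool from outside, world axes, zero at the start; "ft_torque": the same for the moment, N m; "width": opening from 0.0 (shut) to 1.0 (fully open); "gripper_force": force on a finger pad.
Only numpy, scipy, OpenCV 4.12 (cv2) and the standard library are available. Lean on these libraries where they do the work, as an engineer would, in place of code of your own. Each camera call takes 0.05 s, during which the arm holds its last target. There are 200 camera calls.

TASK

Fit every blue filter cartridge on the bench into a seat of its own in the lid panel: turn it under light pressure until its lugs drop into the seat's slots (red lug at the red mark) and it lies fully home, first opening the latch of that seat if its wing is in the way. Finish with all three quarter-turn latches turned until they drop into their locked position, over an empty seat too. Press gently, and leave the steel instruments where they are.

Things in the scene. Friction and masses are not known exactly. Their poses are not given: they have to be found in the camera images.
- cartridge1: Loose filter cartridge, blue disc 48 mm across, 16 mm high (0.08 kg), with a white grip bar on top: 12 mm wide (cartridge x), 28 mm long (y), from 15 to 46 mm above the underside. Two lugs reach 34 mm from the axis, 6 to 12 mm above the underside: 15 mm wide with red top at +x, 7.5 mm wide at -x. Origin: centre of the underside. All alike; one may be absent.
- seat1: Fixed keyed seat: grey ring, bore 51 mm, outside 76 mm, top 14 mm above its floor; slots down to the floor, 18.6 mm wide at +x (red mark outside) and 10.6 mm at -x. Origin: centre of the floor, 4 mm above the bench; a home cartridge has the seat's pose (origin and axes). Wrongly turned, it centres in the bore but rides with its lugs on the ring, 8 mm too high.
- latch1 (a joint): Quarter-turn latch of seat 1, vertical axis: 0 open, 1.57 locked (wing over the seat's rim); grows clockwise seen from above. Starts open or locked. A detent resists with about 0.03 N m, turns over at half way and draws the knob home at either end. A locked wing keeps a cartridge out; an unseated cartridge stops the wing.
- latch1_grip (a point): Point on latch 1's axis in its yellow grip bar (10 mm wide, 34 mm long, from 18 mm below this point to 9 mm above). Its y axis runs along bar and wing, towards the wing's end; it turns with the latch. Steel wing: 14 mm wide, 4 mm thick, top 18 mm below this point, ends 48 mm from the axis. The axis stands 66 mm from the seat's centre, on the robot's side.
- cartridge2: Loose filter cartridge, blue disc 48 mm across, 16 mm high (0.08 kg), with a white grip bar on top: 12 mm wide (cartridge x), 28 mm long (y), from 15 to 46 mm above the underside. Two lugs reach 34 mm from the axis, 6 to 12 mm above the underside: 15 mm wide with red top at +x, 7.5 mm wide at -x. Origin: centre of the underside. All alike; one may be absent.
- seat2: Fixed keyed seat: grey ring, bore 51 mm, outside 76 mm, top 14 mm above its floor; slots down to the floor, 18.6 mm wide at +x (red mark outside) and 10.6 mm at -x. Origin: centre of the floor, 4 mm above the bench; a home cartridge has the seat's pose (origin and axes). Wrongly turned, it centres in the bore but rides with its lugs on the ring, 8 mm too high.
- latch2 (a joint): Quarter-turn latch of seat 2, vertical axis: 0 open, 1.57 locked (wing over the seat's rim); grows clockwise seen from above. Starts open or locked. A detent resists with about 0.03 N m, turns over at half way and draws the knob home at either end. A locked wing keeps a cartridge out; an unseated cartridge stops the wing.
- latch2_grip (a point): Point on latch 2's axis in its yellow grip bar (10 mm wide, 34 mm long, from 18 mm below this point to 9 mm above). Its y axis runs along bar and wing, towards the wing's end; it turns with the latch. Steel wing: 14 mm wide, 4 mm thick, top 18 mm below this point, ends 48 mm from the axis. The axis stands 66 mm from the seat's centre, on the robot's side.
- cartridge3: Loose filter cartridge, blue disc 48 mm across, 16 mm high (0.08 kg), with a white grip bar on top: 12 mm wide (cartridge x), 28 mm long (y), from 15 to 46 mm above the underside. Two lugs reach 34 mm from the axis, 6 to 12 mm above the underside: 15 mm wide with red top at +x, 7.5 mm wide at -x. Origin: centre of the underside. All alike; one may be absent.
- seat3: Fixed keyed seat: grey ring, bore 51 mm, outside 76 mm, top 14 mm above its floor; slots down to the floor, 18.6 mm wide at +x (red mark outside) and 10.6 mm at -x. Origin: centre of the floor, 4 mm above the bench; a home cartridge has the seat's pose (origin and axes). Wrongly turned, it centres in the bore but rides with its lugs on the ring, 8 mm too high.
- latch3 (a joint): Quarter-turn latch of seat 3, vertical axis: 0 open, 1.57 locked (wing over the seat's rim); grows clockwise seen from above. Starts open or locked. A detent resists with about 0.03 N m, turns over at half way and draws the knob home at either end. A locked wing keeps a cartridge out; an unseated cartridge stops the wing.
- latch3_grip (a point): Point on latch 3's axis in its yellow grip bar (10 mm wide, 34 mm long, from 18 mm below this point to 9 mm above). Its y axis runs along bar and wing, towards the wing's end; it turns with the latch. Steel wing: 14 mm wide, 4 mm thick, top 18 mm below this point, ends 48 mm from the axis. The axis stands 66 mm from the seat's centre, on the robot's side.
- lid_panel: Fixed aluminium lid panel, 150 x 370 mm, 4 mm thick with a 9 mm high edge, lying on the bench. Three seats in a row along its y, 115 mm apart, 22 mm to +x of the centre line; before each, 44 mm to -x of the centre line, its latch. Open wings point to the panel's +y, locked wings to its +x. Origin: centre of its underside.
- osteotome_2: Loose steel bone chisel, 13 x 183 x 10 mm, long along its y; a bystander. Origin: centre of the underside.
- tweezers_3: Loose steel tweezers, 14 x 151 x 10 mm, long along its y; a bystander. Origin: centre of the underside.
- rake_retractor: Loose steel rake retractor, 30 x 185 x 16 mm, long along its y; a bystander. Origin: centre of the underside.
Not all that is in view belongs to the job. Leave any orange or yellow look-alike of the cartridge1 alone.

How it is judged:
At the end, for the whole second after the job is handed in: Every cartridge present lies at rest in a seat: within 3.5 mm of its centre, its underside within 2.5 mm of the seat floor, its lugs within 0.12 rad of the slots, tilted less than 0.06 rad, and all three latches stand beyond 1.4 rad (locked), that of an empty seat too (((horizontal distance between cartridge1 and seat1 below 0.0035 m and z of cartridge1 in the frame of seat1 below 0.0025 m and angle between the x axis of cartridge1 and the x axis of seat1, either way round below 0.12 rad and angle between cartridge1's own z axis and vertical below 0.06 rad) or (horizontal distance between cartridge1 and seat2 below 0.0035 m and z of cartridge1 in the frame of seat2 below 0.0025 m and angle between the x axis of cartridge1 and the x axis of seat2, either way round below 0.12 rad and angle between cartridge1's own z axis and vertical below 0.06 rad) or (horizontal distance between cartridge1 and seat3 below 0.0035 m and z of cartridge1 in the frame of seat3 below 0.0025 m and angle between the x axis of cartridge1 and the x axis of seat3, either way round below 0.12 rad and angle between cartridge1's own z axis and vertical below 0.06 rad)) and ((horizontal distance between cartridge2 and seat1 below 0.0035 m and z of cartridge2 in the frame of seat1 below 0.0025 m and angle between the x axis of cartridge2 and the x axis of seat1, either way round below 0.12 rad and angle between cartridge2's own z axis and vertical below 0.06 rad) or (horizontal distance between cartridge2 and seat2 below 0.0035 m and z of cartridge2 in the frame of seat2 below 0.0025 m and angle between the x axis of cartridge2 and the x axis of seat2, either way round below 0.12 rad and angle between cartridge2's own z axis and vertical below 0.06 rad) or (horizontal distance between cartridge2 and seat3 below 0.0035 m and z of cartridge2 in the frame of seat3 below 0.0025 m and angle between the x axis of cartridge2 and the x axis of seat3, either way round below 0.12 rad and angle between cartridge2's own z axis and vertical below 0.06 rad)) and ((horizontal distance between cartridge3 and seat1 below 0.0035 m and z of cartridge3 in the frame of seat1 below 0.0025 m and angle between the x axis of cartridge3 and the x axis of seat1, either way round below 0.12 rad and angle between cartridge3's own z axis and vertical below 0.06 rad) or (horizontal distance between cartridge3 and seat2 below 0.0035 m and z of cartridge3 in the frame of seat2 below 0.0025 m and angle between the x axis of cartridge3 and the x axis of seat2, either way round below 0.12 rad and angle between cartridge3's own z axis and vertical below 0.06 rad) or (horizontal distance between cartridge3 and seat3 below 0.0035 m and z of cartridge3 in the frame of seat3 below 0.0025 m and angle between the x axis of cartridge3 and the x axis of seat3, either way round below 0.12 rad and angle between cartridge3's own z axis and vertical below 0.06 rad)) and value of joint each of latch1, latch2, latch3 above 1.4 rad and linear speed of each of cartridge1, cartridge2, cartridge3 below 0.02 m/s); the robot touches nothing.
It fails at once if a cartridge held in the fingers is pressed on the lid panel, its seats or latches with more than 80 N ((contact force between cartridge1 and lid_panel above 80 N and contact force between the fingers and cartridge1 above 1 N) or (contact force between cartridge2 and lid_panel above 80 N and contact force between the fingers and cartridge2 above 1 N) or (contact force between cartridge3 and lid_panel above 80 N and contact force between the fingers and cartridge3 above 1 N)).
It fails at once if a loose instrument is moved more than 30 mm (distance of any of osteotome_2, tweezers_3, rake_retractor from where it was at the start of the episode above 0.03 m).
Of cartridge1, cartridge2, cartridge3 only 2 to 3 are there at a start; the rules pass over those that are not, and their reading is None.
At some moment in a run one of cartridge1, cartridge2, cartridge3 may be knocked a few centimetres aside while the robot is not near it.
It also fails if it takes over 210 s, if anything falls off the work surface, if the arm or the gripper's body presses on something with over 40 N, if the wrist force passes 120 N, or if a joint passes its speed limit or range.

## Working session

There is one attempt and no reset: what is moved stays moved. The work goes in short steps, Python scripts to look and compute and a shell command to move; the robot and the scene stay as the last step left them, time stands still between calls to the robot, and variables do not carry over. Pictures are saved under pics/ and viewed, at most 14 in all, crops included, and the job is handed in when it is done.

```bash
mkdir -p pics; cat > h.py <<'E'
import numpy as np, cv2
from scipy.spatial.transform import Rotation as R
from cell import readout, vision, arm
def rot(m):
    m=np.array(m,float)
    return m if m.shape==(3,3) else R.from_rotvec(m).as_matrix() if m.size==3 else R.from_quat(m).as_matrix()
def cloud(d):
    z=d["z_map"];K=np.array(d["camera_matrix"]);h,w=z.shape
    u,v=np.meshgrid(np.arange(w),np.arange(h))
    P=np.stack([(u-K[0,2])/K[0,0]*z,-(v-K[1,2])/K[1,1]*z,-z],-1)
    W=P@rot(d["rotation"]).T+np.array(d["position"])
    W[z<=0]=np.nan
    return W
E
python3 - <<'E'
from h import *
s=readout.observe();print({k:np.round(v,3).tolist() for k,v in s.items()},arm.tcp_to_grasp)
for n in("top","side"):
    d=vision.get_image(n);cv2.imwrite(f"pics/{n}0.png",d["pixels"]);np.save(f"{n}.npy",d,allow_pickle=True)
    print(n,d["camera_matrix"],d["position"],d["rotation"])
E
```

```text
{'clock': 0.0, 'joints': [1.066, 0.435, 0.025, 1.574, -0.012, 1.134, -0.075], 'dq': [0.002, 0.0, -0.0, 0.001, 0.002, -0.002, -0.0], 'joint_efforts': [0.001, -66.785, 0.985, -31.446, -0.061, 0.043, 0.0], 'position': [0.244, -0.575, 0.19], 'ee_rot': [-3.077, -0.627, 0.001], 'force': [-0.101, -0.122, -0.149], 'ft_torque': [-0.059, -0.022, -0.017], 'gripper_force': 0.0, 'width': 1.0} -0.0188
top [[468.48443005   0.         318.71266016]
 [  0.         468.48443005 207.16139611]
 [  0.           0.           1.        ]] [0.287575   0.08990309 1.38980168] [ 0.11255862 -0.0997587  -1.55365761]
side [[388.95421124   0.         317.67101919]
 [  0.         388.95421124 192.4140625 ]
 [  0.           0.           1.        ]] [0.45955353 1.20643138 0.57662234] [-2.49004520e-03 -1.66290106e+00 -2.64519952e+00]
```

View pics/top0.png

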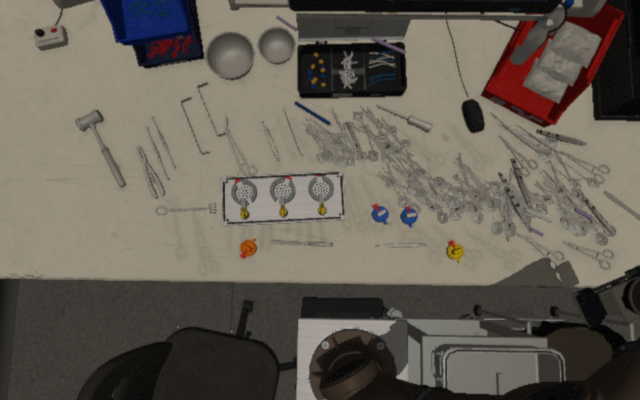

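The top view shows the panel at about (283,198), with seats at (243,190), (282,190) and (320,188) and latches below them. The two blue discs at (380,213) and (409,214) fit the cartridge description. The orange one (248,247) and the yellow one (455,251) are look-alikes. I'll confirm in one enlarged crop.

```bash
python3 - <<'E'
from h import *
d=np.load("top.npy",allow_pickle=True).item()
im=d["pixels"];c=im[165:265,215:425];cv2.imwrite("pics/c1.png",cv2.resize(c,None,fx=3.8,fy=3.8,interpolation=cv2.INTER_CUBIC))
W=cloud(d)
hsv=cv2.cvtColor(im,cv2.COLOR_BGR2HSV)
m=((hsv[...,0]>95)&(hsv[...,0]<130)&(hsv[...,1]>140)).astype(np.uint8)
n,l,st,ce=cv2.connectedComponentsWithStats(m)
for i in range(1,n):
    if st[i,4]>25: print(ce[i].round(1),st[i,4],np.nanmedian(W[l==i],0).round(3))
for p in [(222,178),(343,173),(344,220),(224,222),(243,191),(282,190),(320,188),(244,212),(283,211),(323,209),(500,270)]: print(p,W[p[1],p[0]].round(3))
E
```

```text
[147.5  20.5] 3377 [0.972 0.592 0.16 ]
[568.4   2.9] 48 [ 0.997 -0.55   0.234]
[309.2  73.9] 36 [0.884 0.138 0.024]
[381.8  75.6] 66 [ 0.884 -0.081  0.018]
[381.2  80. ] 37 [ 0.876 -0.084  0.006]
[312.8 113.3] 64 [0.764 0.124 0.009]
[379.5 216.4] 93 [ 0.448 -0.076  0.015]
[407.6 218.4] 98 [ 0.444 -0.158  0.015]
(222, 178) [0.561 0.396 0.002]
(343, 173) [ 0.582  0.031 -0.001]
(344, 220) [0.439 0.027 0.006]
(224, 222) [0.428 0.384 0.006]
(243, 191) [0.522 0.331 0.002]
(282, 190) [ 0.528  0.214 -0.   ]
(320, 188) [0.534 0.1   0.007]
(244, 212) [0.454 0.318 0.045]
(283, 211) [0.457 0.205 0.053]
(323, 209) [0.465 0.09  0.053]
(500, 270) [ 0.298 -0.431  0.001]
```

View pics/c1.png

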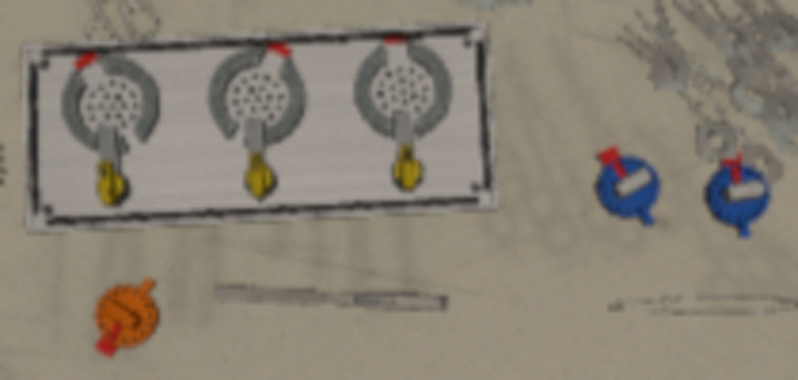

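The crop confirms two blue cartridges, with red lugs at crop (608,157) and (735,165). The top camera shows no third one. All three wings point up, towards the seats, so all latches are locked. Next I go above the area and take one wrist look.

```bash
cat >> h.py <<'E'
def go(x,y,z,yaw=None):
    "print shifts in tool units from here to target (same tool axes), and turn"
    s=readout.observe();M=rot(s["ee_rot"]);p=np.array(s["position"])
    psi=np.arctan2(M[1,0],M[0,0]);d=M.T@(np.array([x,y,z])-p)/0.04
    t=None if yaw is None else np.degrees((psi-yaw+np.pi/2)%np.pi-np.pi/2)/4
    print("clk",round(s["clock"],2),"pos",p.round(4),"psi",round(np.degrees(psi),1),"shift units",d.round(2),"turn units",t,"w",round(s["width"],3),"F",np.round(s["force"],1),"j",np.round(s["joints"],2))
E
python3 -c "
from h import *
go(.46,.02,.33,.05)"
```

```text
clk 0.1 pos [ 0.2442 -0.5748  0.1904] psi 23.0 shift units [ 10.78 -11.58  -3.47] turn units 5.038319501459093 w 1.0 F [-0.5  0.3  0.5] j [ 1.07  0.44  0.02  1.57 -0.01  1.13 -0.08]
```

```bash
python3 -m creep '[[0,0,-1,0,1],[0.5,-0.5,-1,0,1],[0.7,-0.8,-0.3,0,1],[0.8,-0.85,-0.3,0,1],[0.8,-0.85,-0.3,0,1],[0.8,-0.85,-0.3,0,1],[0.8,-0.85,-0.3,0,1],[0.8,-0.85,0,0,1],[0.8,-0.85,0,0,1],[0.8,-0.85,0,0,1],[0.8,-0.85,0,0,1],[0.8,-0.85,0,0,1]]'; python3 -m creep '[[0.8,-0.85,0,0,1],[0.8,-0.85,0,0,1],[0.6,-0.85,0,0,1],[0.35,-0.6,0,0,1],[0,0,0,1,1],[0,0,0,1,1],[0,0,0,1,1],[0,0,0,1,1],[0,0,0,1,1],[0,0,0,0,1]]'
python3 - <<'E'
from h import *
go(.46,.02,.33,.05)
d=vision.get_image("wrist");cv2.imwrite("pics/w1.png",d["pixels"]);np.save("w1.npy",d,allow_pickle=True)
print(d["camera_matrix"],d["position"],d["rotation"])
E
```

```text
clock: 1.6
position: [0.4137, -0.1129, 0.331]
ee_rot: [3.078, 0.626, -0.0]
force: [-0.2, -0.3, 0.5]
width: 0.995
gripper_force: 0.0
clock: 2.85
position: [0.4581, 0.0414, 0.3309]
ee_rot: [3.14, 0.083, -0.001]
force: [-0.7, -0.4, -0.7]
width: 0.999
gripper_force: 0.0
clk 2.85 pos [0.4581 0.0414 0.3309] psi 3.0 shift units [0.02 0.54 0.02] turn units 0.044875871919123296 w 0.999 F [-0.7 -0.4 -0.7] j [ 0.23  0.11 -0.48  1.69  0.05  1.36 -1.78]
[[309.70691629   0.         319.16788529]
 [  0.         309.70691629 194.03510069]
 [  0.           0.           1.        ]] [0.52947542 0.04464177 0.5244804 ] [-0.21778641  0.20518677 -1.50703191]
```

View pics/w1.png

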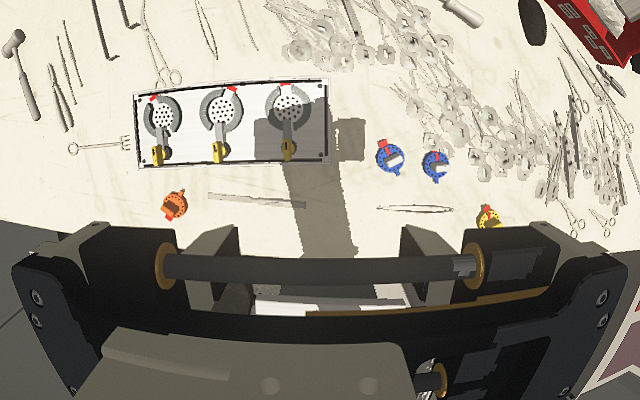

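The wrist view shows the seats at (162,115), (221,108) and (287,103) and the yellow knobs at (158,155), (219,152) and (288,148). The blue cartridges are at (390,158) and (435,165). All wings point at the seats. Now I measure.

```bash
cat >> h.py <<'E'
def fcloud(d):
    z=d["z_map"];K=np.array(d["camera_matrix"]);h,w=z.shape
    u,v=np.meshgrid(np.arange(w),np.arange(h));a=(u-K[0,2])/K[0,0];b=(v-K[1,2])/K[1,1]
    t=np.hypot(a,b);g=np.tan(np.minimum(t,1.4))/np.maximum(t,1e-9)
    P=np.stack([a*g*z,-b*g*z,-z],-1);W=P@rot(d["rotation"]).T+np.array(d["position"]);W[z<=0]=np.nan
    return W
def blobs(d,box=((.40,.62),(-.3,.42)),mn=8):
    W=fcloud(d);hsv=cv2.cvtColor(d["pixels"],cv2.COLOR_BGR2HSV);H,S,V=[hsv[...,i].astype(int) for i in range(3)]
    inb=(W[...,0]>box[0][0])&(W[...,0]<box[0][1])&(W[...,1]>box[1][0])&(W[...,1]<box[1][1])
    ms={"blue":(H>100)&(H<130)&(S>120)&(V>50),"red":((H<6)|(H>172))&(S>120)&(V>60),"yellow":(H>20)&(H<35)&(S>130)&(V>60)}
    for k,m in ms.items():
        n,l,st,ce=cv2.connectedComponentsWithStats((m&inb).astype(np.uint8))
        for i in range(1,n):
            if st[i,4]<mn: continue
            Q=W[l==i];q=Q[:,:2]-Q[:,:2].mean(0);e,v=np.linalg.eigh(q.T@q/len(q));a=np.degrees(np.arctan2(v[1,1],v[0,1]))
            print(k,ce[i].round(0),st[i,4],"mean",Q.mean(0).round(4),"mid",((np.percentile(Q,2,0)+np.percentile(Q,98,0))/2).round(4),"zmax",Q[:,2].max().round(3),"axis",round(a%180,1),"sd",np.sqrt(e).round(4))
    return W
E
python3 - <<'E'
from h import *
d=np.load("w1.npy",allow_pickle=True).item()
W=blobs(d)
from scipy.optimize import least_squares
for c in [(.522,.331),(.528,.214),(.534,.1)]:
    r=np.hypot(W[...,0]-c[0],W[...,1]-c[1]);m=(W[...,2]>.013)&(W[...,2]<.022)&(r<.06)
    Q=W[m]
    # footprint fit: maximise points with 25.5<r<38
    f=lambda p:np.clip(np.abs(np.hypot(*(Q[:,:2]-p).T)-.0318)-.0055,0,.01)
    o=least_squares(f,c,diff_step=1e-3);print("ring",m.sum(),o.x.round(4),Q[:,2].mean().round(4))
E
```

```text
blue [395. 150.] 79 mean [ 0.4723 -0.0862  0.016 ] mid [ 0.4709 -0.0883  0.0158] zmax 0.019 axis 65.0 sd [0.0035 0.0085]
blue [387. 162.] 186 mean [ 0.4498 -0.0743  0.0158] mid [ 0.4518 -0.0781  0.0148] zmax 0.025 axis 49.4 sd [0.0071 0.016 ]
blue [432. 168.] 168 mean [ 0.4465 -0.1576  0.0159] mid [ 0.4472 -0.1605  0.015 ] zmax 0.042 axis 24.7 sd [0.0071 0.0156]
blue [443. 158.] 47 mean [ 0.4657 -0.1753  0.0161] mid [ 0.4667 -0.1762  0.0163] zmax 0.018 axis 63.3 sd [0.0032 0.0055]
red [285.  84.] 22 mean [0.5714 0.1036 0.0051] mid [0.5708 0.1032 0.0051] zmax 0.007 axis 94.4 sd [0.0011 0.005 ]
red [232.  88.] 41 mean [0.5627 0.1942 0.0055] mid [0.5621 0.1944 0.0055] zmax 0.008 axis 67.4 sd [0.0021 0.005 ]
red [153.  97.] 31 mean [0.5524 0.3493 0.0049] mid [0.5522 0.3493 0.0051] zmax 0.007 axis 126.8 sd [0.0022 0.0047]
red [383. 143.] 55 mean [ 0.4814 -0.0655  0.0122] mid [ 0.4815 -0.0656  0.0095] zmax 0.014 axis 118.7 sd [0.0031 0.0046]
red [387. 151.] 27 mean [ 0.47   -0.0728  0.0168] mid [ 0.4699 -0.0728  0.0171] zmax 0.019 axis 25.1 sd [0.0017 0.0039]
red [437. 157.] 22 mean [ 0.4668 -0.1635  0.017 ] mid [ 0.4669 -0.1632  0.017 ] zmax 0.018 axis 14.4 sd [0.0017 0.0042]
yellow [287. 150.] 155 mean [0.4658 0.0904 0.0464] mid [0.4658 0.0918 0.0419] zmax 0.056 axis 4.7 sd [0.0043 0.0085]
yellow [218. 152.] 166 mean [0.458  0.2034 0.0453] mid [0.4581 0.2036 0.0418] zmax 0.056 axis 1.2 sd [0.0036 0.0092]
yellow [158. 155.] 209 mean [0.4503 0.3174 0.0437] mid [0.4503 0.3182 0.0413] zmax 0.055 axis 5.0 sd [0.0028 0.009 ]
yellow [496. 227.] 12 mean [ 0.4968 -0.0179  0.4374] mid [ 0.4968 -0.0176  0.4374] zmax 0.438 axis 89.6 sd [0.0002 0.0015]
ring 591 [0.5161 0.325 ] 0.0175
ring 726 [0.5237 0.2104] 0.0178
ring 781 [0.5312 0.0959] 0.018
```

```bash
python3 -c "
from h import *
go(.4653,.0916,.031,.0658)"
```

```text
clk 2.9 pos [0.4581 0.0414 0.3309] psi 3.1 shift units [ 0.25 -1.24  7.5 ] turn units -0.16565424390446734 w 0.999 F [ 0.5  0.1 -0.3] j [ 0.23  0.11 -0.48  1.69  0.05  1.36 -1.78]
```

```bash
python3 -m creep '[[0.25,-0.62,0.7,-0.17,0.5],[0,-0.62,1,0,0.5],[0,0,1,0,0.5],[0,0,1,0,0.5],[0,0,1,0,0.5],[0,0,0.8,0,0.5],[0,0,0,0,0.5]]' 15
python3 - <<'E'
from h import *
go(.4653,.0916,.031,.0658)
d=vision.get_image("wrist");cv2.imwrite("pics/w2.png",d["pixels"]);
W=blobs(d,((.42,.6),(.04,.15)))
E
```

```text
clock: 3.78
position: [0.4636, 0.091, 0.1094]
ee_rot: [3.139, 0.104, -0.007]
force: [-0.9, -0.6, 0.5]
width: 0.496
gripper_force: 0.0
clk 3.77 pos [0.4636 0.091  0.1094] psi 3.8 shift units [ 0.05 -0.01  1.96] turn units 0.0038582903833835227 w 0.496 F [-0.9 -0.6  0.5] j [ 0.1   0.34 -0.51  2.    0.21  0.86 -2.03]
red [312.  71.] 86 mean [0.5718 0.104  0.0053] mid [0.5715 0.1032 0.0056] zmax 0.007 axis 95.7 sd [0.0013 0.0052]
yellow [317. 190.] 543 mean [0.467 0.092 0.046] mid [0.4665 0.092  0.0416] zmax 0.055 axis 6.5 sd [0.0044 0.0093]
```

View pics/w2.png

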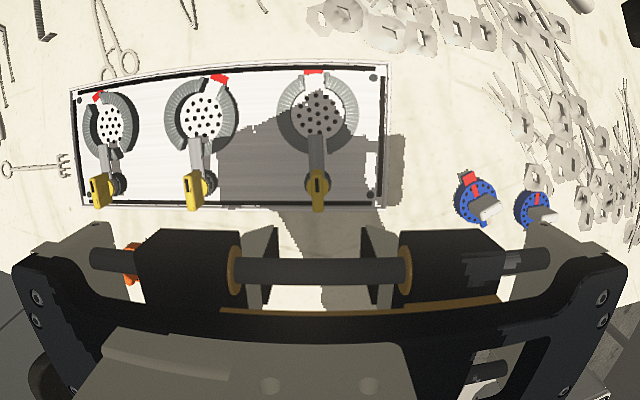

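The knob at (317,190) is centred between the fingers. I lower, grip it and turn it anticlockwise.

```bash
python3 -m creep '[[0.05,0,0.7,0,0.5],[0,0,0.7,0,0.5],[0,0,0.56,0,0.5],[0,0,0,0,0],[0,0,0,0,0],[0,0,0,0,0],[0,0,0,0,0],[0,0,0,0,0]]' 15
python3 -m creep '[[0,0,0,-1,0],[0,0,0,-1,0],[0,0,0,-1,0],[0,0,0,-1,0],[0,0,0,-1,0],[0,0,0,-1,0],[0,0,0,-1,0],[0,0,0,-1,0],[0,0,0,-1,0],[0,0,0,-1,0],[0,0,0,-1,0],[0,0,0,-1,0]]'
python3 -m creep '[[0,0,0,-1,0],[0,0,0,-1,0],[0,0,0,-1,0],[0,0,0,-1,0],[0,0,0,-1,0],[0,0,0,-1,0],[0,0,0,-1,0],[0,0,0,-1,0],[0,0,0,-1,0],[0,0,0,-1,0],[0,0,0,-0.5,0],[0,0,0,0,0]]'
python3 -c "
from h import *
go(.4653,.0916,.031,.0658)"
```

```text
clock: 4.82
position: [0.4676, 0.0916, 0.0331]
ee_rot: [3.14, 0.101, 0.001]
force: [-0.1, -1.3, 0.4]
width: 0.025
gripper_force: 0.0
clock: 6.32
position: [0.4674, 0.0916, 0.0328]
ee_rot: [2.826, 1.373, -0.0]
force: [-0.4, 0.2, 0.4]
width: 0.009
gripper_force: 0.0
clock: 7.82
position: [0.4674, 0.0916, 0.0327]
ee_rot: [-2.149, -2.291, 0.0]
force: [0.1, -0.2, 0.0]
width: 0.007
gripper_force: 0.0
clk 7.83 pos [0.4674 0.0916 0.0327] psi 93.7 shift units [ 0.   -0.05  0.04] turn units 22.471960606950088 w 0.007 F [ 0.1 -0.2  0. ] j [ 0.33  0.56 -0.86  2.05  0.6   0.8  -0.82]
```

```bash
python3 - <<'E'
from h import *
d=vision.get_image("wrist");e=vision.get_image("side")
cv2.imwrite("pics/w3.png",np.hstack([cv2.resize(d["pixels"],(400,250)),cv2.resize(e["pixels"][150:300,200:440],(400,250))]))
W=blobs(d,((.42,.6),(.04,.15)))
E
```

```text
red [451. 201.] 76 mean [0.5712 0.1022 0.0058] mid [0.5691 0.103  0.0106] zmax 0.018 axis 101.3 sd [0.0016 0.0046]
yellow [316. 217.] 1057 mean [0.4645 0.0969 0.043 ] mid [0.4647 0.0968 0.0413] zmax 0.138 axis 6.8 sd [0.0023 0.0092]
```

View pics/w3.png

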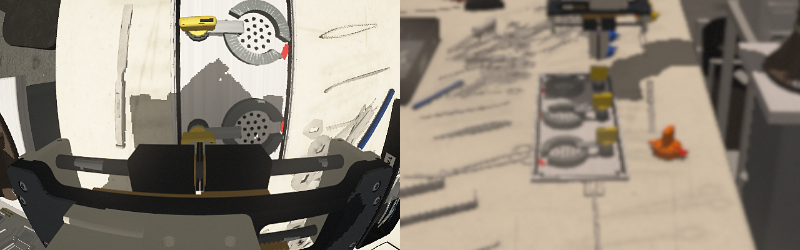

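```bash
python3 - <<'E'
from h import *
s=readout.observe();p=np.array(s["position"]);M=rot(s["ee_rot"]);print(M.round(2))
d=vision.get_image("side");K=np.array(d["camera_matrix"]);im=d["pixels"].copy()
def pr(P):
    c=rot(d["rotation"]).T@(P-np.array(d["position"]));return K[0,2]+K[0,0]*c[0]/-c[2],K[1,2]-K[1,1]*c[1]/-c[2]
W=cloud(d)
im2=cv2.resize(im[140:240,260:400],None,fx=5,fy=5,interpolation=cv2.INTER_CUBIC)
for P,c in((p,(0,255,0)),(np.array([.4653,.0916,.053]),(255,0,255))):
    u,v=pr(P);print(u,v);cv2.circle(im2,(int((u-260)*5),int((v-140)*5)),4,c,1)
cv2.imwrite("pics/s4.png",im2)
E
```

```text
[[-0.06  1.    0.  ]
 [ 1.    0.06 -0.  ]
 [-0.    0.   -1.  ]]
318.19534895007314 194.55501712180575
318.9308196325291 188.81036093734463
```

View pics/s4.png

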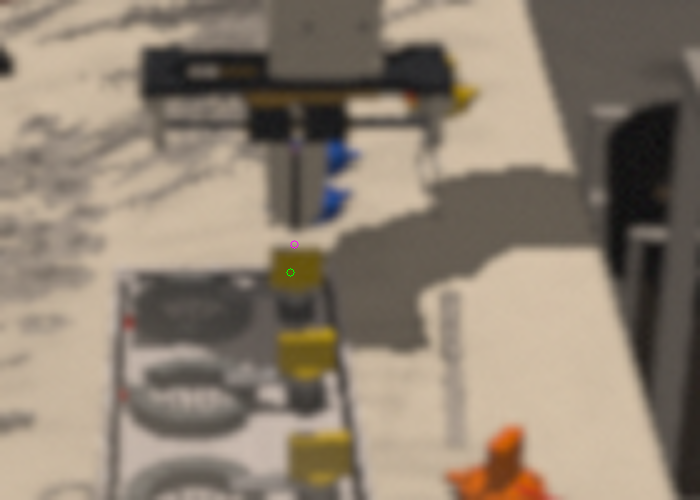

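```bash
python3 - <<'E'
from h import *
d=vision.get_image("side");W=cloud(d)
for v in range(170,200,2): print(v,W[v,317].round(3),W[v,322].round(3))
e=vision.get_image("top");T=cloud(e)
m=(T[...,2]>.06)&(T[...,2]<.3)&(abs(T[...,0]-.46)<.08)&(abs(T[...,1]-.09)<.15);print(T[m].min(0),T[m].max(0))
E
```

```text
170 [0.472 0.107 0.123] [0.457 0.099 0.121]
172 [0.472 0.103 0.115] [0.456 0.1   0.114]
174 [0.472 0.103 0.109] [0.456 0.105 0.11 ]
176 [0.472 0.105 0.103] [0.456 0.1   0.101]
178 [0.472 0.101 0.094] [0.456 0.103 0.095]
180 [0.472 0.101 0.088] [0.456 0.102 0.088]
182 [0.472 0.105 0.082] [0.456 0.104 0.082]
184 [0.471 0.101 0.074] [ 0.455 -0.056  0.003]
186 [0.471 0.102 0.067] [ 0.455 -0.046 -0.001]
188 [ 0.473 -0.027  0.   ] [ 0.455 -0.032 -0.002]
190 [0.471 0.099 0.052] [0.456 0.093 0.05 ]
192 [0.471 0.097 0.044] [0.455 0.097 0.045]
194 [0.471 0.101 0.039] [0.455 0.095 0.037]
196 [0.471 0.099 0.031] [0.455 0.097 0.03 ]
198 [0.471 0.106 0.028] [0.455 0.053 0.001]
[0.38008218 0.05252809 0.14732395] [0.44524893 0.12727469 0.28605291]
```

```bash
python3 - <<'E'
from h import *
d=vision.get_image("wrist");W=fcloud(d);p=np.array(readout.observe()["position"]);print(p,d["position"])
for v in range(225,300,6): print(v,[W[v,u].round(3).tolist() for u in (310,330)],d["pixels"][v,310])
E
python3 -m creep '[[0,0,0.25,0,0],[0,0,0,0,0]]'
python3 - <<'E'
from h import *
d=vision.get_image("side");W=cloud(d)
for v in range(182,192,1): print(v,W[v,315:321].round(3)[:,1:].tolist())
E
```

```text
[0.46738529 0.09168256 0.03275206] [0.46196796 0.16307355 0.22641022]
225 [[0.461, 0.095, 0.054], [0.473, 0.096, 0.053]] [ 59  99 110]
231 [[0.462, 0.127, 0.139], [0.468, 0.127, 0.139]] [42 47 49]
237 [[0.462, 0.127, 0.144], [0.467, 0.127, 0.144]] [17 16 16]
243 [[0.462, 0.127, 0.147], [0.467, 0.127, 0.148]] [15 17 17]
249 [[0.462, 0.125, 0.148], [0.467, 0.128, 0.153]] [23 38 47]
255 [[0.462, 0.125, 0.152], [0.467, 0.127, 0.156]] [33 55 69]
261 [[0.462, 0.124, 0.154], [0.467, 0.127, 0.157]] [35 70 92]
267 [[0.462, 0.122, 0.152], [0.467, 0.125, 0.157]] [36 72 94]
273 [[0.462, 0.122, 0.156], [0.467, 0.124, 0.159]] [ 47  82 103]
279 [[0.462, 0.119, 0.155], [0.467, 0.122, 0.158]] [43 77 98]
285 [[0.462, 0.118, 0.156], [0.468, 0.12, 0.158]] [35 67 88]
291 [[0.463, 0.116, 0.155], [0.468, 0.118, 0.158]] [31 62 79]
297 [[0.463, 0.112, 0.153], [0.468, 0.116, 0.158]] [26 41 46]
clock: 8.38
position: [0.4667, 0.0914, 0.0218]
ee_rot: [-2.148, -2.291, 0.002]
force: [-0.5, -0.0, -0.4]
width: 0.005
gripper_force: 0.0
182 [[0.098, 0.079], [0.1, 0.08], [0.101, 0.081], [0.104, 0.082], [0.101, 0.081], 
[... 200 characters left out ...]
[0.101, 0.074]]
185 [[0.101, 0.07], [0.101, 0.07], [0.101, 0.07], [0.093, 0.067], [0.098, 0.069], [0.099, 0.07]]
186 [[0.102, 0.068], [0.104, 0.068], [0.101, 0.067], [0.1, 0.066], [0.103, 0.068], [0.101, 0.067]]
187 [[0.103, 0.064], [0.103, 0.065], [nan, nan], [0.101, 0.064], [0.1, 0.063], [0.102, 0.064]]
188 [[-0.027, 0.0], [0.101, 0.06], [0.104, 0.061], [0.099, 0.059], [0.103, 0.061], [0.1, 0.06]]
189 [[-0.022, -0.001], [-0.019, 0.0], [0.104, 0.058], [0.099, 0.056], [0.101, 0.057], [0.102, 0.057]]
190 [[0.098, 0.052], [0.095, 0.05], [0.099, 0.052], [0.099, 0.052], [0.092, 0.049], [0.093, 0.05]]
191 [[0.1, 0.049], [0.099, 0.049], [0.1, 0.049], [0.097, 0.048], [0.097, 0.048], [0.095, 0.047]]
```

The side camera's depth puts the real fingertips about 34 mm above the reported TCP. I'll confirm that by feeling gently for the knob's top, at 0.053, with the closed fingers.

```bash
for i in 1 2 3; do python3 -m creep '[[0,0,0.04,0,0],[0,0,0,0,0]]' | egrep 'posi|^force'; done
```

```text
position: [0.4674, 0.0917, 0.0211]
force: [-1.1, 0.2, -1.2]
position: [0.4673, 0.0916, 0.0194]
force: [0.0, 0.8, -0.5]
position: [0.4674, 0.0917, 0.0179]
force: [0.3, 0.2, -0.3]
```

```bash
for i in 1 2 3; do python3 -m creep '[[0,0,0.04,0,0],[0,0,0,0,0]]' | egrep 'posi|^force'; done
```

```text
position: [0.4676, 0.0917, 0.0174]
force: [-5.0, -2.1, 19.5]
position: [0.4679, 0.0918, 0.017]
force: [-11.3, -4.8, 39.3]
position: [0.4682, 0.0918, 0.0166]
force: [-14.6, -7.6, 60.7]
```

Contact came at reported z = 0.0176 and the force rose with depth, reaching 60 N, so the reported z is about 35 mm below true. I back off, turn back and grasp again, with rows corrected for this.

```bash
python3 -m creep '[[0,0,-0.7,0,0],[0,0,-0.5,1,0.5],[0,0,0,1,0.5],[0,0,0,1,0.5],[0,0,0,1,0.5],[0,0,0,1,0.5],[0,0,0,1,0.5],[0,0,0,1,0.5],[0,0,0,1,0.5],[0,0,0,1,0.5],[0,0,0,1,0.5],[0,0,0,1,0.5]]' >/dev/null
python3 -m creep '[[0,0,0,1,0.5],[0,0,0,1,0.5],[0,0,0,1,0.5],[0,0,0,1,0.5],[0,0,0,1,0.5],[0,0,0,1,0.5],[0,0,0,1,0.5],[0,0,0,1,0.5],[0,0,0,1,0.5],[0,0,0,1,0.5],[0,0,0,1,0.5],[0,0,0,0.5,0.5]]'
python3 - <<'E'
from h import *
go(.4653,.0916,-.004,.0658)
W=blobs(vision.get_image("wrist"),((.42,.6),(.04,.15)))
E
```

```text
clock: 12.92
position: [0.4673, 0.0917, 0.0611]
ee_rot: [3.14, 0.1, -0.0]
force: [0.4, 0.4, 1.0]
width: 0.498
gripper_force: 0.0
clk 12.93 pos [0.4673 0.0917 0.0611] psi 3.6 shift units [-0.05 -0.    1.63] turn units -0.034564588970031125 w 0.498 F [0.4 0.4 1. ] j [ 0.09  0.41 -0.5   2.05  0.29  0.75 -2.1 ]
red [312.  69.] 116 mean [0.5714 0.1036 0.005 ] mid [0.5711 0.1033 0.0049] zmax 0.007 axis 94.4 sd [0.0012 0.0051]
yellow [318. 212.] 818 mean [0.4675 0.092  0.046 ] mid [0.4664 0.092  0.0416] zmax 0.055 axis 5.5 sd [0.0044 0.0097]
yellow [170. 228.] 10 mean [0.4995 0.1427 0.1673] mid [0.4996 0.1426 0.1673] zmax 0.169 axis 106.7 sd [0.0003 0.0015]
```

```bash
python3 -m creep '[[-0.04,0,0.8,0,0.5],[0,0,0.6,0,0.5],[0,0,0.15,0,0.5],[0,0,0,0,0],[0,0,0,0,0],[0,0,0,0,0],[0,0,0,0,0]]' 15
python3 -m creep '[[0,0,0,-1,0],[0,0,0,-1,0],[0,0,0,-1,0],[0,0,0,-1,0],[0,0,0,-1,0],[0,0,0,-1,0]]'
```

```text
clock: 13.85
position: [0.4665, 0.0924, -0.0003]
ee_rot: [-3.139, -0.102, -0.003]
force: [-3.0, 15.0, -2.6]
width: 0.112
gripper_force: 7.9
clock: 14.6
position: [0.4663, 0.0931, -0.0003]
ee_rot: [-3.048, -0.757, -0.003]
force: [-0.2, 4.5, 1.4]
width: 0.108
gripper_force: 15.0
```

```bash
python3 -m creep '[[0,0,0,-1,0],[0,0,0,-1,0],[0,0,0,-1,0],[0,0,0,-1,0],[0,0,0,-1,0],[0,0,0,-1,0],[0,0,0,-1,0],[0,0,0,-1,0],[0,0,0,-1,0],[0,0,0,-1,0],[0,0,0,-1,0],[0,0,0,-1,0]]'
python3 -m creep '[[0,0,0,-1,0],[0,0,0,-1,0],[0,0,0,-1,0],[0,0,0,-1,0],[0,0,0,-0.5,0],[0,0,0,0,0]]'
python3 -m creep '[[0,0,0,0,0.5],[0,0,0,0,0.5],[0,0,0,0,0.5],[0,0,-1,0,0.5],[0,0,-0.7,0,0.5],[0,0,0,0,0.5]]'
python3 - <<'E'
from h import *
d=vision.get_image("wrist");cv2.imwrite("pics/w5.png",d["pixels"]);
W=blobs(d,((.42,.6),(.04,.25)));go(.4578,.2061,0,.0658)
E
```

```text
clock: 16.1
position: [0.4659, 0.0935, -0.0003]
ee_rot: [-2.476, -1.931, -0.004]
force: [-2.2, 5.2, 2.0]
width: 0.108
gripper_force: 15.0
clock: 16.85
position: [0.4657, 0.0935, -0.0003]
ee_rot: [-2.146, -2.293, -0.004]
force: [-1.7, 5.6, 2.9]
width: 0.104
gripper_force: 15.0
clock: 17.6
position: [0.4672, 0.0918, 0.0688]
ee_rot: [2.148, 2.29, 0.004]
force: [-0.1, -0.7, -0.5]
width: 0.5
gripper_force: 0.0
red [438.  85.] 146 mean [0.5627 0.1947 0.0054] mid [0.5625 0.1947 0.0054] zmax 0.017 axis 75.4 sd [0.0021 0.005 ]
red [436. 189.] 70 mean [0.5712 0.1032 0.006 ] mid [0.5696 0.1042 0.0112] zmax 0.019 axis 100.5 sd [0.0015 0.0052]
yellow [316.  51.] 893 mean [0.457  0.2044 0.0465] mid [0.4574 0.2047 0.0417] zmax 0.055 axis 3.9 sd [0.0035 0.0089]
yellow [317. 205.] 761 mean [0.4648 0.0944 0.0468] mid [0.4649 0.0934 0.0418] zmax 0.055 axis 93.6 sd [0.0043 0.0094]
clk 17.65 pos [0.4663 0.0913 0.0676] psi 93.7 shift units [ 2.88 -0.03  1.69] turn units 22.47004652748199 w 0.497 F [-0.3 -1.6 -0.6] j [ 0.4   0.53 -0.95  2.02  0.56  0.88 -0.8 ]
```

View pics/w5.png

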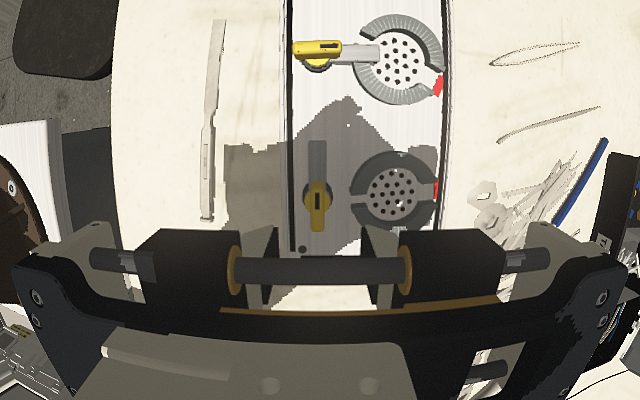

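Latch 3 is open: its wing now points to panel +y, at (317,150). Latch 2, with its knob at (316,51), is next.

```bash
python3 -m creep '[[1,0,0,0,0.5],[1,0,0,1,0.5],[0.93,0,0,1,0.5],[0,0,0,1,0.5],[0,0,0,1,0.5],[0,0,0,1,0.5],[0,0,0,1,0.5],[0,0,0,1,0.5],[0,0,0,1,0.5],[0,0,0,1,0.5],[0,0,0,1,0.5],[0,0,0,1,0.5]]' >/dev/null
python3 -m creep '[[0,0,0,1,0.5],[0,0,0,1,0.5],[0,0,0,1,0.5],[0,0,0,1,0.5],[0,0,0,1,0.5],[0,0,0,1,0.5],[0,0,0,1,0.5],[0,0,0,1,0.5],[0,0,0,1,0.5],[0,0,0,1,0.5],[0,0,0,1,0.5],[0,0,0,0.5,0.5]]' >/dev/null
python3 - <<'E'
from h import *
W=blobs(vision.get_image("wrist"),((.42,.6),(.18,.25)));go(.4583,.208,0,.0658)
E
```

```text
red [343.  74.] 190 mean [0.5625 0.194  0.0052] mid [0.562  0.1947 0.0053] zmax 0.007 axis 73.2 sd [0.0021 0.0051]
yellow [320. 211.] 768 mean [0.4599 0.2068 0.0463] mid [0.4589 0.2067 0.0417] zmax 0.055 axis 5.7 sd [0.0043 0.0095]
clk 20.7 pos [0.4604 0.2082 0.0663] psi 3.6 shift units [-0.05 -0.    1.66] turn units -0.05427777292756923 w 0.499 F [ 0.5 -0.3  0.1] j [-0.13  0.45 -0.53  1.97  0.31  0.8  -2.34]
```

```bash
python3 -m creep '[[-0.04,0,0.8,0,0.5],[0,0,0.6,0,0.5],[0,0,0.25,0,0.5],[0,0,0,0,0],[0,0,0,0,0],[0,0,0,0,0],[0,0,0,0,0]]' 15
python3 -m creep '[[0,0,0,-1,0],[0,0,0,-1,0],[0,0,0,-1,0],[0,0,0,-1,0],[0,0,0,-1,0],[0,0,0,-1,0],[0,0,0,-1,0],[0,0,0,-1,0],[0,0,0,-1,0],[0,0,0,-1,0],[0,0,0,-1,0],[0,0,0,-1,0]]'
python3 -m creep '[[0,0,0,-1,0],[0,0,0,-1,0],[0,0,0,-1,0],[0,0,0,-1,0],[0,0,0,-1,0],[0,0,0,-1,0],[0,0,0,-1,0],[0,0,0,-1,0],[0,0,0,-1,0],[0,0,0,-1,0],[0,0,0,-0.5,0],[0,0,0,0,0]]'
python3 -m creep '[[0,0,0,0,0.5],[0,0,0,0,0.5],[0,0,0,0,0.5],[0,0,-1,0,0.5],[0,0,-0.8,0,0.5],[0,0,-0.8,0,0.5],[0,0,0,0,0.5]]'
python3 - <<'E'
from h import *
d=vision.get_image("wrist")
W=blobs(d,((.42,.6),(.04,.25)));go(.46,-.09,0.065,1.57)
E
```

```text
clock: 21.58
position: [0.4595, 0.2082, 0.0016]
ee_rot: [3.14, 0.101, 0.001]
force: [-2.2, -11.6, 9.7]
width: 0.11
gripper_force: 6.5
clock: 23.08
position: [0.459, 0.2086, 0.0016]
ee_rot: [2.825, 1.373, 0.0]
force: [-2.6, 1.1, 4.4]
width: 0.109
gripper_force: 15.0
clock: 24.58
position: [0.4582, 0.2089, 0.0016]
ee_rot: [-2.147, -2.293, 0.001]
force: [-5.1, -0.4, 7.9]
width: 0.108
gripper_force: 15.0
clock: 25.45
position: [0.4606, 0.2094, 0.1072]
ee_rot: [2.148, 2.29, 0.006]
force: [-0.5, -0.2, -0.3]
width: 0.499
gripper_force: 0.0
red [416. 204.] 101 mean [0.5624 0.1942 0.0054] mid [0.5622 0.1943 0.0053] zmax 0.018 axis 74.9 sd [0.0022 0.0049]
yellow [316. 195.] 554 mean [0.4576 0.2086 0.0462] mid [0.4573 0.208  0.0417] zmax 0.055 axis 93.9 sd [0.0044 0.0092]
yellow [316. 297.] 310 mean [0.4642 0.1059 0.0477] mid [0.4648 0.1588 0.1313] zmax 0.235 axis 93.2 sd [0.0046 0.0226]
clk 25.5 pos [0.4599 0.2086 0.1058] psi 93.7 shift units [-7.45 -0.48  1.02] turn units 0.9273008284935583 w 0.5 F [ 0.7 -0.5 -0.8] j [ 0.2   0.53 -1.    1.91  0.54  0.99 -0.99]
```

```bash
python3 -m creep '[[-1,-0.05,0,0,0.5],[-1,-0.1,0,0,0.5],[-1,-0.1,0,0,0.5],[-1,-0.1,0,0,0.5],[-1,-0.1,0,0,0.5],[-1,-0.1,0,0,0.5],[-1,-0.1,0,0,0.5],[-1,-0.1,0,0,0.5],[-1,-0.1,0,0,0.5],[-0.3,0,0,0,0.5],[0,0,0,0,0.5]]'
python3 - <<'E'
from h import *
d=vision.get_image("wrist");cv2.imwrite("pics/w6.png",d["pixels"]);np.save("w6.npy",d,allow_pickle=True)
W=blobs(d,((.40,.6),(-.25,.0)))
hsv=cv2.cvtColor(d["pixels"],cv2.COLOR_BGR2HSV)
# white bar tops: z .038-.05
m=((W[...,2]>.038)&(W[...,2]<.052)&(W[...,1]<0)&(W[...,1]>-.25)&(W[...,0]>.40)&(W[...,0]<.52)).astype(np.uint8)
n,l,st,ce=cv2.connectedComponentsWithStats(m)
for i in range(1,n):
    if st[i,4]>25:
        r=cv2.minAreaRect((W[l==i][:,:2]*1e4).astype(np.float32));print("bar",ce[i].round(),st[i,4],np.round(r[0],0),np.round(r[1],0),r[2],W[l==i].mean(0).round(4))
go(.46,-.09,0.065,1.57)
E
```

```text
clock: 26.88
position: [0.4489, -0.165, 0.1044]
ee_rot: [-2.149, -2.29, -0.0]
force: [0.1, 0.0, 0.7]
width: 0.501
gripper_force: 0.0
blue [329.  96.] 1118 mean [ 0.4517 -0.0802  0.0158] mid [ 0.4542 -0.0792  0.0146] zmax 0.044 axis 33.8 sd [0.0108 0.0146]
blue [347. 117.] 19 mean [ 0.4687 -0.0983  0.016 ] mid [ 0.4686 -0.0972  0.0159] zmax 0.017 axis 32.6 sd [0.0006 0.0052]
blue [316. 180.] 829 mean [ 0.4444 -0.1592  0.0153] mid [ 0.4456 -0.163   0.0125] zmax 0.018 axis 39.5 sd [0.0084 0.0147]
blue [337. 197.] 94 mean [ 0.4659 -0.1738  0.0161] mid [ 0.4668 -0.176   0.0162] zmax 0.018 axis 63.8 sd [0.0042 0.0059]
red [358.  85.] 274 mean [ 0.4771 -0.0678  0.0138] mid [ 0.4762 -0.0675  0.0143] zmax 0.018 axis 31.7 sd [0.0036 0.0073]
red [350. 185.] 76 mean [ 0.4779 -0.1622  0.0127] mid [ 0.4791 -0.1614  0.0129] zmax 0.015 axis 112.3 sd [0.0019 0.005 ]
red [338. 186.] 82 mean [ 0.4662 -0.1632  0.0165] mid [ 0.4663 -0.163   0.0163] zmax 0.019 axis 10.4 sd [0.0017 0.0038]
bar [336.  95.] 491 [4567. -806.] [126. 276.] 31.468618392944336 [ 0.4564 -0.0808  0.0454]
bar [323. 195.] 452 [ 4516. -1655.] [124. 277.] 8.409578323364258 [ 0.4513 -0.1648  0.0454]
clk 26.93 pos [ 0.4491 -0.1639  0.1047] psi 93.7 shift units [1.83 0.39 0.99] turn units 0.9405410880493155 w 0.503 F [ 0.   1.4 -0.3] j [ 1.02  0.51 -1.05  1.97  0.54  0.97 -0.23]
```

View pics/w6.png

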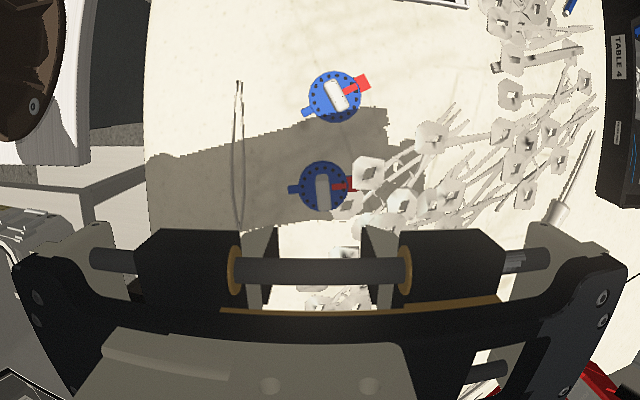

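Cartridge A is at (335,95) and B at (323,190), both upright, with their red lugs to the right, which is +x. The bar fits give A at (0.4567,-0.0806) and 31.5°, and B at (0.4516,-0.1655) and 8.4°. I grasp A first, for seat 3.

```bash
python3 -c "
from h import *
go(.4574,-.0794,-.0145,np.radians(121.5))"
```

```text
clk 26.93 pos [ 0.4491 -0.1639  0.1047] psi 93.7 shift units [2.09 0.35 2.98] turn units -6.945865453065871 w 0.503 F [ 0.   1.4 -0.3] j [ 1.02  0.51 -1.05  1.97  0.54  0.97 -0.23]
```

```bash
python3 -m creep '[[1,0.2,0,0,0.5],[0.9,0.15,0,0,0.5],[0.19,0,0,0,0.5],[0,0,0,-1,0.5],[0,0,0.3,-1,0.5],[0,0,0.3,-1,0.5],[0,0,0.3,-1,0.5],[0,0,0.3,-1,0.5],[0,0,0.3,-1,0.5],[0,0,0,-0.95,0.5],[0,0,0,0,0.5]]'
python3 - <<'E'
from h import *
go(.4574,-.0794,-.0145,np.radians(121.5))
d=vision.get_image("wrist");W=fcloud(d)
m=((W[...,2]>.038)&(W[...,2]<.052)&(W[...,1]<-.03)&(W[...,1]>-.13)&(W[...,0]>.40)&(W[...,0]<.52)).astype(np.uint8)
n,l,st,ce=cv2.connectedComponentsWithStats(m)
for i in range(1,n):
    if st[i,4]>25:
        r=cv2.minAreaRect((W[l==i][:,:2]*1e4).astype(np.float32));print("bar",ce[i].round(),st[i,4],np.round(r[0],0),np.round(r[1],0),r[2],W[l==i].mean(0).round(4))
E
```

```text
clock: 28.3
position: [0.4577, -0.0803, 0.0448]
ee_rot: [-1.534, -2.741, -0.0]
force: [0.2, 0.1, 0.4]
width: 0.496
gripper_force: 0.0
clk 28.3 pos [ 0.4577 -0.0803  0.0448] psi 121.6 shift units [0.02 0.01 1.48] turn units 0.013296284494889118 w 0.496 F [0.2 0.1 0.4] j [ 0.85  0.62 -1.09  2.06  0.72  0.9  -0.1 ]
bar [319. 217.] 699 [4561. -801.] [114. 278.] 31.73065185546875 [ 0.4555 -0.0789  0.0454]
```

```bash
python3 -m creep '[[0,0,0.7,0,0.5],[0,0,0.6,0,0.5],[0,0,0.18,0,0.5],[0,0,0,0,0],[0,0,0,0,0],[0,0,0,0,0],[0,0,0,0,0],[0,0,0,0,0]]' 20
python3 -m creep '[[0,0,-0.5,0,0],[0,0,-0.8,0,0],[0,0,-0.9,0,0],[0,0,0,0,0]]'
python3 -c "
from h import *
go(.5316,.0978,.03,np.radians(10.8+90))"
```

```text
clock: 29.35
position: [0.4581, -0.0808, -0.0137]
ee_rot: [1.535, 2.74, -0.0]
force: [-1.3, -1.4, 5.7]
width: 0.131
gripper_force: 20.0
clock: 29.85
position: [0.4594, -0.0805, 0.0759]
ee_rot: [1.534, 2.737, 0.002]
force: [1.5, -0.3, -1.0]
width: 0.131
gripper_force: 20.0
clk 29.85 pos [ 0.4594 -0.0805  0.0759] psi 121.5 shift units [2.86 3.86 1.15] turn units 5.167472295802009 w 0.131 F [ 1.5 -0.3 -1. ] j [ 0.89  0.58 -1.13  2.03  0.66  0.95 -0.05]
```

```bash
python3 -m creep '[[0.5,0.7,0,0,0],[0.6,0.8,0,0,0],[0.6,0.8,0,0,0],[0.6,0.8,0,0,0],[0.56,0.76,0,0,0],[0,0,0.3,1,0],[0,0,0.3,1,0],[0,0,0.3,1,0],[0,0,0,1,0],[0,0,0,1,0],[0,0,0,0.17,0],[0,0,0,0,0]]'
python3 - <<'E'
from h import *
go(.5316,.0978,.0,np.radians(10.8+90))
d=vision.get_image("wrist");cv2.imwrite("pics/w7.png",d["pixels"]);np.save("w7.npy",d,allow_pickle=True)
W=blobs(d,((.42,.6),(.03,.15)))
m=((W[...,2]>.07)&(W[...,2]<.12)&(np.hypot(W[...,0]-.5316,W[...,1]-.098)<.03)).astype(np.uint8)
print(m.sum())
E
```

```text
clock: 31.35
position: [0.5294, 0.0974, 0.0374]
ee_rot: [-2.0, -2.422, 0.001]
force: [-0.5, -0.6, -1.3]
width: 0.129
gripper_force: 20.0
clk 31.35 pos [0.5294 0.0974 0.0374] psi 100.9 shift units [-0.    0.06  0.94] turn units 0.022716088808710774 w 0.129 F [-0.5 -0.6 -1.3] j [ 0.36  0.67 -0.92  1.9   0.67  0.92 -0.7 ]
blue [317. 211.] 1920 mean [0.5248 0.1123 0.0656] mid [0.5243 0.1087 0.0618] zmax 0.144 axis 15.4 sd [0.0059 0.0137]
red [375. 207.] 98 mean [0.5714 0.1039 0.0054] mid [0.571  0.1034 0.0056] zmax 0.018 axis 95.7 sd [0.0011 0.0052]
red [368. 226.] 161 mean [0.5559 0.1081 0.0633] mid [0.563  0.1016 0.0358] zmax 0.145 axis 135.1 sd [0.0027 0.0068]
yellow [227. 207.] 982 mean [0.4679 0.0965 0.0446] mid [0.4675 0.0955 0.0417] zmax 0.144 axis 96.6 sd [0.0034 0.0085]
2115
```

View pics/w7.png

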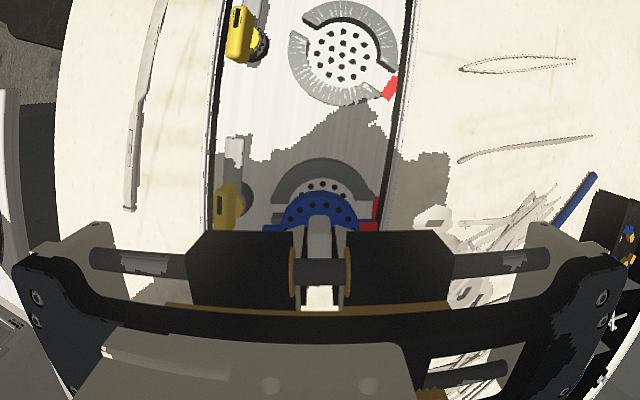

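The disc, at (318,212), hangs over seat 3, at (320,190), with its lugs towards the slots. I check the held centre with a circle fit before lowering.

```bash
cat >> h.py <<'E'
def disc(d,z0,c):
    "centre of blue disc with top at z0: fit radius 24 mm to outer rim points"
    from scipy.optimize import least_squares
    W=fcloud(d);hsv=cv2.cvtColor(d["pixels"],cv2.COLOR_BGR2HSV);bl=(hsv[...,0]>100)&(hsv[...,0]<130)&(hsv[...,1]>100)
    Q=W[bl&(abs(W[...,2]-z0)<.003)&(np.hypot(W[...,0]-c[0],W[...,1]-c[1])<.035)][:,:2]
    a=np.degrees(np.arctan2(*(Q-c).T[::-1])).astype(int)//6;r=np.hypot(*(Q-c).T)
    E=np.array([Q[a==k][np.argmax(r[a==k])] for k in np.unique(a) if (a==k).sum()>3])
    o=least_squares(lambda p:np.hypot(*(E-p).T)-.024,c,loss="soft_l1",f_scale=.001)
    print("disc",len(Q),len(E),o.x.round(4),"resid",np.round(o.fun*1e3,1).tolist())
E
python3 - <<'E'
from h import *
d=np.load("w7.npy",allow_pickle=True).item()
disc(d,.0671,np.array([.529,.0965]))
W=fcloud(d)
from scipy.optimize import least_squares
c=(.5312,.0959);r=np.hypot(W[...,0]-c[0],W[...,1]-c[1]);m=(W[...,2]>.013)&(W[...,2]<.022)&(r<.05);Q=W[m]
f=lambda p:np.clip(np.abs(np.hypot(*(Q[:,:2]-p).T)-.0318)-.0055,0,.01)
print(m.sum(),least_squares(f,c,diff_step=1e-3).x)
E
```

```text
disc 1547 27 [0.5283 0.0979] resid [3.5, -0.6, -0.5, -0.1, -0.0, -0.0, 0.1, 0.3, -0.0, 0.3, 0.3, 0.0, 0.1, 0.0, -0.2, -0.1, 0.1, 0.0, -0.1, 0.1, -0.0, -0.1, 0.0, -0.1, -0.5, -0.6, -0.7]
2254 [0.53083686 0.09665359]
```

```bash
python3 -m creep '[[-0.04,0.06,0.4,0,0],[0,0,0.35,0,0],[0,0,0.1,0,0],[0,0,0,0,0]]' | egrep 'posi|^force'
python3 -m creep '[[0,0,0.07,0,0],[0,0,0.05,0,0],[0,0,0,0,0]]'| egrep 'posi|^force'
```

```text
position: [0.532, 0.0965, 0.0034]
force: [0.6, 0.3, -0.3]
position: [0.5324, 0.0964, -0.0009]
force: [-0.4, 0.6, -0.6]
```

```bash
for i in 1 2 3; do python3 -m creep '[[0,0,0.06,0,0],[0,0,0,0,0]]'| egrep 'posi|^force'; done
```

```text
position: [0.5324, 0.0964, -0.0034]
force: [0.3, -0.7, -2.4]
position: [0.5324, 0.0965, -0.0058]
force: [0.9, -0.2, -1.6]
position: [0.5324, 0.0965, -0.0083]
force: [-0.2, 0.3, -0.5]
```

```bash
for i in 1 2; do python3 -m creep '[[0,0,0.03,0,0],[0,0,0,0,0]]'| egrep 'posi|^force'; done
```

```text
position: [0.5324, 0.0965, -0.0094]
force: [0.5, -0.5, -1.0]
position: [0.5324, 0.0965, -0.0097]
force: [-3.9, -2.1, 10.0]
```

Home at 10 N. I release it and lock latch 3 straight away.

```bash
python3 -m creep '[[0,0,0,0,0.5],[0,0,0,0,0.5],[0,0,0,0,0.5],[0,0,0,0,0.5],[0,0,-0.7,0,0.5],[0,0,-0.9,0,0.5],[0,0,-0.4,0,0.5],[0,0,0,1,0.5],[0,0,0,0.78,0.5],[0,0,0,0,0.5]]'
python3 - <<'E'
from h import *
d=vision.get_image("wrist");W=fcloud(d)
disc(d,.020,np.array([.531,.097]))
m=((W[...,2]>.044)&(W[...,2]<.056)&(np.hypot(W[...,0]-.531,W[...,1]-.097)<.03)).astype(np.uint8)
r=cv2.minAreaRect((W[m>0][:,:2]*1e4).astype(np.float32));print("bar",r,m.sum(),np.median(W[m>0][:,2]))
go(.4657,.0935,.0,np.radians(93.8))
E
```

```text
clock: 34.78
position: [0.5322, 0.0962, 0.0691]
ee_rot: [2.148, 2.292, -0.001]
force: [0.7, -0.4, 0.3]
width: 0.498
gripper_force: 0.0
disc 1498 54 [0.5312 0.0973] resid [-1.2, 4.3, 7.0, -0.6, -1.1, -0.9, -0.9, -0.7, -0.6, -0.5, -0.4, -0.6, -1.3, -0.4, -0.9, -0.5, -0.7, -0.4, -0.4, -0.0, -0.7, -0.9, -0.2, -1.1, -0.8, -0.8, -0.6, -0.8, -0.8, -0.4, -0.2, -0.1, -0.0, -0.4, -0.6, 0.2, -0.3, -0.4, -0.5, -0.3, -0.7, -0.7, -0.2, -0.2, -0.8, 0.6, -0.3, -0.9, -0.5, -0.8, -0.8, -1.0, -1.4, -1.1]
bar ((5312.53466796875, 976.799560546875), (121.06608581542969, 280.5069580078125), 9.837889671325684) 600 0.04975612132440399
clk 34.83 pos [0.5322 0.0963 0.0692] psi 93.8 shift units [ 0.04 -1.66  1.73] turn units -0.009635055946373637 w 0.498 F [ 0.  -0.5  0.4] j [ 0.37  0.62 -0.93  1.87  0.6   0.97 -0.77]
```

Bar top at 0.050 m means it is seated. Now I lock latch 3.

```bash
python3 -m creep '[[0.04,-0.8,0,0,0.5],[0,-0.86,0,0,0.5],[0,0,0.3,0,0.5],[0,0,0.7,0,0.5],[0,0,0.5,0,0.5],[0,0,0.2,0,0.5],[0,0,0,0,0],[0,0,0,0,0],[0,0,0,0,0],[0,0,0,0,0]]' 15
python3 -m creep '[[0,0,0,1,0],[0,0,0,1,0],[0,0,0,1,0],[0,0,0,1,0],[0,0,0,1,0],[0,0,0,1,0],[0,0,0,1,0],[0,0,0,1,0],[0,0,0,1,0],[0,0,0,1,0],[0,0,0,1,0],[0,0,0,1,0]]'
python3 -m creep '[[0,0,0,1,0],[0,0,0,1,0],[0,0,0,1,0],[0,0,0,1,0],[0,0,0,1,0],[0,0,0,1,0],[0,0,0,1,0],[0,0,0,1,0],[0,0,0,1,0],[0,0,0,1,0],[0,0,0,0.5,0],[0,0,0,0,0]]'
```

```text
clock: 36.08
position: [0.4662, 0.0937, 0.0019]
ee_rot: [2.149, 2.291, 0.0]
force: [-11.1, -0.3, 6.0]
width: 0.114
gripper_force: 7.0
clock: 37.58
position: [0.4663, 0.0935, 0.0019]
ee_rot: [2.896, 1.216, 0.001]
force: [0.0, -0.8, 2.7]
width: 0.111
gripper_force: 15.0
clock: 39.08
position: [0.4665, 0.093, 0.0019]
ee_rot: [3.139, 0.101, 0.001]
force: [1.5, -5.1, 5.4]
width: 0.107
gripper_force: 15.0
```

```bash
python3 -m creep '[[0,0,0,0,0.5],[0,0,0,0,0.5],[0,0,0,0,0.5],[0,0,-0.8,0,0.5],[0,0,-1,0,0.5],[-0.1,0.9,-0.8,0,0.5],[-0.15,1,0,-1,0.5]]'
python3 - <<'E'
from h import *
W=blobs(vision.get_image("wrist"),((.42,.6),(.05,.25)))
go(.4524,-.2,.1,np.radians(98.4))
E
```

```text
clock: 39.95
position: [0.4628, 0.0175, 0.1079]
ee_rot: [-3.134, -0.216, -0.008]
force: [0.6, -0.6, -0.5]
width: 0.503
gripper_force: 0.0
blue [252. 108.] 946 mean [0.5284 0.0883 0.0194] mid [0.532  0.0931 0.0148] zmax 0.045 axis 143.0 sd [0.0088 0.0138]
blue [232.  91.] 174 mean [0.5424 0.1082 0.0214] mid [0.5432 0.1085 0.033 ] zmax 0.049 axis 138.6 sd [0.0034 0.0044]
red [246.  64.] 76 mean [0.571  0.1021 0.0064] mid [0.5705 0.1013 0.0111] zmax 0.019 axis 88.9 sd [0.0014 0.0057]
red [162.  69.] 97 mean [0.5622 0.1936 0.0049] mid [0.5617 0.1947 0.0048] zmax 0.007 axis 68.7 sd [0.0021 0.005 ]
red [243.  75.] 166 mean [0.559  0.101  0.0159] mid [0.5586 0.1014 0.0122] zmax 0.02 axis 96.8 sd [0.0029 0.0044]
red [243.  88.] 79 mean [0.5462 0.0978 0.0213] mid [0.5454 0.096  0.033 ] zmax 0.048 axis 20.8 sd [0.002 0.004]
yellow [240. 181.] 449 mean [0.4646 0.0874 0.0419] mid [0.4654 0.0871 0.0397] zmax 0.054 axis 179.9 sd [0.0022 0.009 ]
yellow [131. 173.] 422 mean [0.4594 0.1992 0.0448] mid [0.4589 0.203  0.0406] zmax 0.055 axis 93.4 sd [0.0036 0.0081]
clk 40.0 pos [0.4608 0.0105 0.1062] psi 7.8 shift units [-0.92  5.19  0.17] turn units 22.343158093109952 w 0.496 F [-0.5 -6.1 -1.2] j [ 0.31  0.33 -0.56  2.03  0.24  0.84 -1.82]
```

```bash
python3 -m creep '[[-0.2,1,0,0,0.5],[-0.2,1,0,0,0.5],[-0.2,1,0,0,0.5],[-0.2,1,0,0,0.5],[-0.12,0.9,0,0,0.5],[0,0.29,0,-0.65,0.5],[0,0,0,-1,0.5],[0,0,0,-1,0.5],[0,0,0,-1,0.5],[0,0,0,-1,0.5],[0,0,0,-1,0.5],[0,0,0,-1,0.5]]'>/dev/null
python3 -m creep '[[0,0,0,-1,0.5],[0,0,0,-1,0.5],[0,0,0,-1,0.5],[0,0,0,-1,0.5],[0,0,0,-1,0.5],[0,0,0,-1,0.5],[0,0,0,-1,0.5],[0,0,0,-1,0.5],[0,0,0,-1,0.5],[0,0,0,-1,0.5],[0,0,0,-1,0.5],[0,0,0,-1,0.5]]'>/dev/null
python3 -m creep '[[0,0,0,-1,0.5],[0,0,0,-1,0.5],[0,0,0,-1,0.5],[0,0,0,-1,0.5],[0,0,0,0,0.5]]'
cat >> h.py <<'E'
def bar(d,z0,c,rad):
    W=fcloud(d);m=((abs(W[...,2]-z0)<.006)&(np.hypot(W[...,0]-c[0],W[...,1]-c[1])<rad)).astype(np.uint8)
    n,l,st,ce=cv2.connectedComponentsWithStats(m)
    for i in range(1,n):
        if st[i,4]>60:
            r=cv2.minAreaRect((W[l==i][:,:2]*1e4).astype(np.float32));print("bar",ce[i].round(),st[i,4],np.round(r[0],0),np.round(r[1],0),round(r[2],1))
E
python3 - <<'E'
from h import *
d=vision.get_image("wrist");cv2.imwrite("pics/w8.png",d["pixels"])
bar(d,.046,(.45,-.15),.12);blobs(d,((.4,.52),(-.25,-.05)),20)
go(.4524,-.1643,-.0145,np.radians(98.4))
E
```

```text
clock: 43.62
position: [0.4522, -0.193, 0.1053]
ee_rot: [-2.055, -2.376, -0.0]
force: [-0.1, 0.1, -0.1]
width: 0.502
gripper_force: 0.0
bar [324. 163.] 489 [ 4515. -1653.] [119. 278.] 8.8
blue [314. 160.] 762 mean [ 0.4436 -0.1691  0.0157] mid [ 0.4464 -0.1679  0.0145] zmax 0.018 axis 156.3 sd [0.0095 0.0137]
blue [343. 146.] 27 mean [ 0.4677 -0.1518  0.016 ] mid [ 0.4669 -0.152   0.016 ] zmax 0.017 axis 130.7 sd [0.0008 0.0047]
blue [336. 150.] 41 mean [ 0.4615 -0.157   0.016 ] mid [ 0.4621 -0.1563  0.0157] zmax 0.017 axis 167.2 sd [0.0019 0.0032]
red [352. 159.] 81 mean [ 0.4786 -0.1628  0.0125] mid [ 0.4799 -0.1615  0.0125] zmax 0.014 axis 119.0 sd [0.0022 0.0047]
red [340. 158.] 81 mean [ 0.4663 -0.1635  0.0165] mid [ 0.4666 -0.1638  0.0165] zmax 0.018 axis 13.1 sd [0.0015 0.004 ]
clk 43.67 pos [ 0.4522 -0.1931  0.1053] psi 98.2 shift units [0.71 0.11 3.  ] turn units -0.04625065429522684 w 0.496 F [0.5 0.4 0.8] j [ 0.95  0.46 -0.87  1.95  0.43  0.93  0.01]
```

```bash
python3 - <<'E'
from h import *
d=vision.get_image("wrist");W=fcloud(d)
for x in np.arange(.47,.53,.01):
    print(round(x,2),[float(np.nanmax(np.r_[0,W[...,2][(abs(W[...,0]-x)<.005)&(abs(W[...,1]-y)<.01)&(W[...,2]<.06)]]).round(3)) for y in (-.19,-.17,-.15,-.13)])
E
python3 -m creep '[[0.4,0.1,0,0,0.3],[0.32,0.03,0,0,0.3],[0,0,0.7,-0.15,0.3],[0,0,0.8,0,0.3],[0,0,0,0,0.3]]'
python3 - <<'E'
from h import *
d=vision.get_image("wrist")
bar(d,.046,(.45,-.16),.05)
go(.4524,-.1643,-.0145,np.radians(98.8))
E
```

```text
0.47 [0.017, 0.018, 0.018, 0.002]
0.48 [0.004, 0.028, 0.028, 0.025]
0.49 [0.031, 0.026, 0.027, 0.025]
0.5 [0.034, 0.025, 0.027, 0.026]
0.51 [0.034, 0.026, 0.025, 0.024]
0.52 [0.033, 0.027, 0.021, 0.021]
0.53 [0.031, 0.026, 0.026, 0.038]
clock: 44.35
position: [0.4517, -0.1627, 0.0442]
ee_rot: [-2.038, -2.386, 0.002]
force: [-0.5, -0.7, 0.6]
width: 0.301
gripper_force: 0.0
bar [319. 222.] 683 [ 4510. -1654.] [114. 275.] 9.3
clk 44.4 pos [ 0.4528 -0.1629  0.0455] psi 99.0 shift units [-0.03 -0.01  1.5 ] turn units 0.04399496626763729 w 0.3 F [ 0.2 -0.2 -0.5] j [ 0.84  0.53 -0.81  2.03  0.53  0.8  -0.12]
```

View pics/w8.png

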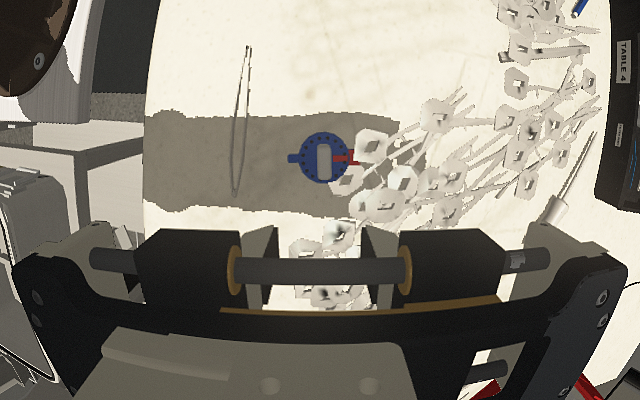

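Steel handles up to 28 mm high lie right beside B's red lug, at (360,150). I go in with a narrow opening and then slide B away from them before lifting.

```bash
python3 -m creep '[[-0.03,0,0,0,0.23],[0,0,0.5,0,0.23],[0,0,0.4,0,0.23],[0,0,0.2,0,0.23],[0,0,0.1,0,0.23],[0,0,0,0,0.23]]' 20
python3 -m creep '[[0,0,0.08,0,0.23],[0,0,0.08,0,0.23],[0,0,0,0,0.23],[0,0,0,0,0],[0,0,0,0,0],[0,0,0,0,0]]'
```

```text
clock: 45.15
position: [0.4536, -0.1652, -0.0024]
ee_rot: [-2.042, -2.387, -0.0]
force: [-0.0, -0.6, -0.3]
width: 0.232
gripper_force: 0.0
clock: 45.9
position: [0.4534, -0.1653, -0.0088]
ee_rot: [2.042, 2.387, -0.0]
force: [-0.1, 0.3, 0.3]
width: 0.128
gripper_force: 20.0
```

```bash
python3 -m creep '[[0,-0.1,-0.02,0,0],[0,-0.15,0,0,0],[0,-0.15,0,0,0],[0,-0.1,0,0,0],[0,0,0,0,0]]'
python3 -m creep '[[0,0,-0.2,0,0],[0,0,-0.5,0,0],[0,0,-0.8,0,0],[0,0,-0.7,0,0],[0,0,0,0,0]]'
python3 -c "
from h import *
go(.5241,.2132,.03,np.radians(-22.6+90))"
```

```text
clock: 46.52
position: [0.4333, -0.1686, -0.0081]
ee_rot: [-2.043, -2.387, 0.0]
force: [-0.8, 0.6, -1.1]
width: 0.127
gripper_force: 20.0
clock: 47.15
position: [0.4354, -0.1686, 0.082]
ee_rot: [2.04, 2.384, 0.002]
force: [-0.2, 0.4, -1.4]
width: 0.128
gripper_force: 20.0
clk 47.15 pos [ 0.4354 -0.1686  0.082 ] psi 98.9 shift units [9.09 3.66 1.29] turn units 7.8720467408303225 w 0.128 F [-0.2  0.4 -1.4] j [ 0.92  0.45 -0.87  2.03  0.46  0.85 -0.05]
```

```bash
python3 -m creep '[[0.6,0.25,0,0,0],[0.9,0.36,0,0,0],[0.9,0.36,0,0,0],[0.9,0.36,0,0,0],[0.9,0.36,0,0,0],[0.9,0.36,0,0,0],[0.9,0.36,0,0,0],[0.9,0.36,0,0,0],[0.9,0.36,0,0,0],[0.9,0.36,0,0,0],[0.39,0.17,0,0,0],[0,0,0,1,0]]' >/dev/null
python3 -m creep '[[0,0,0.3,1,0],[0,0,0.3,1,0],[0,0,0.3,1,0],[0,0,0,1,0],[0,0,0,1,0],[0,0,0,1,0],[0,0,0,0.87,0],[0,0,0,0,0]]'
python3 - <<'E'
from h import *
from scipy.optimize import least_squares
s=readout.observe()
go(.5241,.2132,-.0048,np.radians(-22.6+90))
d=vision.get_image("wrist");W=fcloud(d)
zt=s["position"][2]+.0088+.016
disc(d,zt,np.array(s["position"][:2]));
c=(.5237,.2104);r=np.hypot(W[...,0]-c[0],W[...,1]-c[1]);m=(W[...,2]>.013)&(W[...,2]<.022)&(r<.05);Q=W[m]
f=lambda p:np.clip(np.abs(np.hypot(*(Q[:,:2]-p).T)-.0318)-.0055,0,.01)
print(m.sum(),least_squares(f,c,diff_step=1e-3).x)
E
```

```text
clock: 49.65
position: [0.5219, 0.2124, 0.0434]
ee_rot: [2.613, 1.743, -0.002]
force: [0.8, -0.1, -1.3]
width: 0.126
gripper_force: 20.0
clk 49.65 pos [0.5219 0.2124 0.0434] psi 67.4 shift units [0.04 0.04 1.2 ] turn units 0.0002896243856569585 w 0.126 F [ 0.8 -0.1 -1.3] j [-0.03  0.59 -0.65  1.84  0.46  0.86 -1.3 ]
disc 1526 29 [0.5212 0.212 ] resid [-0.5, -0.6, -0.4, 0.1, 0.0, 0.1, 0.0, 0.1, 0.1, 0.3, 0.3, -0.0, 0.1, 0.2, -0.1, -0.3, 0.0, -0.0, 0.3, 0.0, 0.2, -0.2, -0.2, -0.1, -0.2, -0.5, -0.5, -0.4, 8.5]
2139 [0.52362764 0.21135486]
```

```bash
python3 -m creep '[[0.01,0.06,0.4,0,0],[0,0,0.35,0,0],[0,0,0.1,0,0],[0,0,0,0,0]]' | egrep 'posi|^force'
for i in 1 2 3; do python3 -m creep '[[0,0,0.06,0,0],[0,0,0,0,0]]'| egrep 'posi|^force'; done
```

```text
position: [0.524, 0.2129, 0.0093]
force: [-0.0, 0.9, -0.8]
position: [0.5246, 0.213, 0.0077]
force: [-1.0, -0.4, -0.3]
position: [0.5245, 0.2129, 0.0051]
force: [0.1, 0.3, -2.1]
position: [0.5244, 0.2128, 0.0025]
force: [-0.5, -0.4, -1.7]
```

```bash
for i in 1 2; do python3 -m creep '[[0,0,0.06,0,0],[0,0,0,0,0]]'| egrep 'posi|^force'; done
```

```text
position: [0.5243, 0.2128, 0.0001]
force: [-0.4, -0.4, -1.4]
position: [0.5243, 0.2128, -0.0023]
force: [0.1, -0.9, -2.1]
```

```bash
for i in 1 2 3; do python3 -m creep '[[0,0,0.03,0,0],[0,0,0,0,0]]'| egrep 'posi|^force'; done
```

```text
position: [0.5244, 0.2128, -0.0034]
force: [-0.2, -1.2, -2.2]
position: [0.5244, 0.2128, -0.0046]
force: [-1.1, -1.2, -1.4]
position: [0.5245, 0.2128, -0.0048]
force: [-4.2, -3.9, 10.9]
```

```bash
python3 -m creep '[[0,0,0,0,0.5],[0,0,0,0,0.5],[0,0,0,0,0.5],[0,0,-0.6,0,0.5],[0,0,-0.9,0,0.5],[0,0,-0.5,-0.6,0.5],[0,0,0,-1,0.5],[0,0,0,-1,0.5],[0,0,0,-1,0.5],[0,0,0,-1,0.5],[0,0,0,-1,0.5],[0,0,0,-1,0.5]]'
python3 - <<'E'
from h import *
s=readout.observe();d=vision.get_image("wrist");bar(d,.05,(.5237,.2113),.03)
W=fcloud(d);m=(np.hypot(W[...,0]-.5237,W[...,1]-.2113)<.005);print(np.median(W[m][:,2]))
go(.4585,.2088,.0016,np.radians(93.8))
E
```

```text
clock: 53.7
position: [0.5245, 0.213, 0.0742]
ee_rot: [-2.144, -2.296, -0.0]
force: [-0.4, -0.1, -0.8]
width: 0.5
gripper_force: 0.0
bar [319. 207.] 576 [5241. 2126.] [282. 131.] 68.0
0.04992060337352393
clk 53.75 pos [0.5245 0.2129 0.0741] psi 94.1 shift units [ 0.02 -1.65  1.81] turn units 0.08472523464718512 w 0.501 F [-0.6  0.3  0.7] j [ 0.06  0.6  -0.79  1.81  0.51  0.95 -0.87]
```

Seated: the bar top is at 0.050 m and the angle at -22°. Now I lock latch 2.

```bash
python3 -m creep '[[0.02,-0.8,0,0.08,0.5],[0,-0.85,0,0,0.5],[0,0,0.3,0,0.5],[0,0,0.7,0,0.5],[0,0,0.6,0,0.5],[0,0,0.2,0,0.5],[0,0,0,0,0],[0,0,0,0,0],[0,0,0,0,0],[0,0,0,0,0]]' 15
python3 -m creep '[[0,0,0,1,0],[0,0,0,1,0],[0,0,0,1,0],[0,0,0,1,0],[0,0,0,1,0],[0,0,0,1,0],[0,0,0,1,0],[0,0,0,1,0],[0,0,0,1,0],[0,0,0,1,0],[0,0,0,1,0],[0,0,0,1,0]]'
python3 -m creep '[[0,0,0,1,0],[0,0,0,1,0],[0,0,0,1,0],[0,0,0,1,0],[0,0,0,1,0],[0,0,0,1,0],[0,0,0,1,0],[0,0,0,1,0],[0,0,0,1,0],[0,0,0,1,0],[0,0,0,0.5,0],[0,0,0,0,0]]'
python3 -m creep '[[0,0,0,0,0.5],[0,0,0,0,0.5],[0,0,0,0,0.5],[0,0,-0.8,0,0.5],[0,0,-1,0,0.5],[-0.3,0,-1,0,0.5],[-0.5,0,-1,0,0.5],[0,0,-1,0,0.5],[0,0,0,0,0.5]]'
python3 - <<'E'
from h import *
d=vision.get_image("wrist");cv2.imwrite("pics/w9.png",d["pixels"]);
W=blobs(d,((.42,.6),(.05,.36)),20);bar(d,.05,(.5237,.2113),.03);bar(d,.05,(.531,.097),.03)
E
```

```text
clock: 55.0
position: [0.4587, 0.2096, 0.0028]
ee_rot: [2.153, 2.288, 0.001]
force: [-11.4, 1.2, 8.2]
width: 0.116
gripper_force: 7.5
clock: 56.5
position: [0.4596, 0.2091, 0.0028]
ee_rot: [2.898, 1.21, 0.002]
force: [2.5, -2.5, 1.4]
width: 0.111
gripper_force: 15.0
clock: 58.0
position: [0.4601, 0.2078, 0.0028]
ee_rot: [3.139, 0.093, 0.003]
force: [4.6, -5.7, 1.1]
width: 0.107
gripper_force: 15.0
clock: 59.12
position: [0.428, 0.2089, 0.1973]
ee_rot: [-3.138, -0.096, -0.009]
force: [-0.7, -0.1, -0.1]
width: 0.502
gripper_force: 0.0
blue [320.  92.] 679 mean [0.5226 0.2131 0.02  ] mid [0.5208 0.2124 0.0186] zmax 0.048 axis 147.4 sd [0.0129 0.0136]
blue [411.  97.] 481 mean [0.5266 0.1022 0.02  ] mid [0.5303 0.0978 0.0196] zmax 0.035 axis 56.1 sd [0.0089 0.014 ]
blue [423.  82.] 105 mean [0.5468 0.089  0.0204] mid [0.5473 0.0877 0.0202] zmax 0.047 axis 72.9 sd [0.0037 0.005 ]
red [337.  62.] 79 mean [0.563  0.1947 0.0051] mid [0.5628 0.1951 0.0053] zmax 0.008 axis 72.4 sd [0.0021 0.0049]
red [409.  63.] 46 mean [0.5714 0.104  0.0059] mid [0.5703 0.1035 0.0106] zmax 0.018 axis 96.8 sd 
[... 458 characters left out ...]
[0.0017 0.004 ]
red [414.  81.] 52 mean [0.5465 0.0999 0.0206] mid [0.5463 0.0999 0.0208] zmax 0.023 axis 10.3 sd [0.0018 0.0041]
yellow [322. 149.] 279 mean [0.4571 0.2066 0.047 ] mid [0.458  0.2067 0.042 ] zmax 0.055 axis 4.6 sd [0.0044 0.0084]
yellow [226. 150.] 350 mean [0.4502 0.3184 0.0445] mid [0.4504 0.3188 0.0414] zmax 0.055 axis 178.6 sd [0.0037 0.0094]
yellow [422. 151.] 177 mean [0.4643 0.0928 0.0523] mid [0.4652 0.0925 0.0521] zmax 0.055 axis 6.9 sd [0.003  0.0096]
yellow [412. 148.] 39 mean [0.4649 0.0993 0.031 ] mid [0.4653 0.0997 0.031 ] zmax 0.033 axis 0.7 sd [0.0016 0.0044]
bar [321.  89.] 275 [5237. 2123.] [286. 126.] 70.2
bar [422.  92.] 237 [5314.  977.] [120. 273.] 10.9
```

View pics/w9.png

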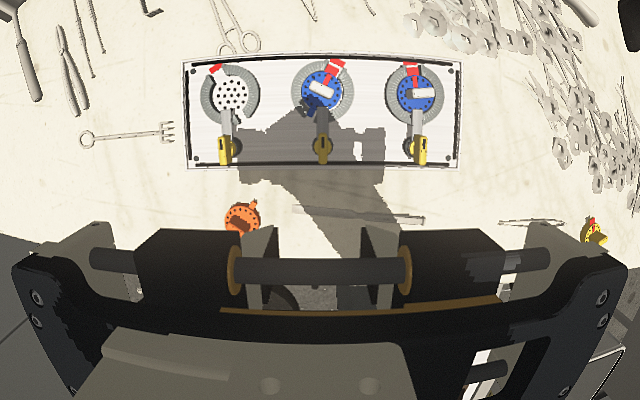

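Both cartridges are seated, with the red lugs at the red marks (337,65) and (412,70). All wings point at the seats. A last numerical check covers the latch angles and any other blue disc.

```bash
python3 - <<'E'
from h import *
d=vision.get_image("wrist");W=fcloud(d);rng=np.random
for c in((.4502,.319),(.458,.207),(.4653,.0925)):
    m=(abs(W[...,2]-.053)<.004)&(np.hypot(W[...,0]-c[0],W[...,1]-c[1])<.03);print(m.sum(),cv2.minAreaRect((W[m][:,:2]*1e4).astype(np.float32)))
    # wing: z .022-.028 ahead
    w=(abs(W[...,2]-.0255)<.003)&(np.hypot(W[...,0]-c[0],W[...,1]-c[1])<.05)&(np.hypot(W[...,0]-c[0],W[...,1]-c[1])>.022)&(W[...,0]>c[0]);q=W[w][:,:2].mean(0)-c if w.sum() else None
    print("wing",w.sum(),None if q is None else np.degrees(np.arctan2(q[1],q[0])))
t=vision.get_image("top");T=cloud(t);hsv=cv2.cvtColor(t["pixels"],cv2.COLOR_BGR2HSV)
m=((hsv[...,0]>95)&(hsv[...,0]<130)&(hsv[...,1]>140)).astype(np.uint8);n,l,st,ce=cv2.connectedComponentsWithStats(m)
for i in range(1,n):
    if st[i,4]>25: print(ce[i].round(0),st[i,4],np.nanmedian(T[l==i],0).round(3))
E
```

```text
245 ((4503.8720703125, 3213.715576171875), (337.5115051269531, 105.35076904296875), 6.8799543380737305)
wing 238 9.246145554136747
293 ((4582.00146484375, 2066.91650390625), (321.9059753417969, 99.5562744140625), 3.520113706588745)
wing 264 2.8087179125807458
238 ((4660.4765625, 924.4443969726562), (333.579345703125, 101.93643188476562), 5.46218204498291)
wing 237 4.040888564524993
[147.  20.] 3337 [0.972 0.591 0.16 ]
[568.   3.] 49 [ 0.997 -0.549  0.234]
[387.  51.] 26 [ 0.968 -0.102  0.015]
[309.  74.] 36 [0.886 0.138 0.023]
[381.  76.] 67 [ 0.884 -0.08   0.019]
[384.  79.] 30 [ 0.878 -0.094  0.007]
[313. 113.] 63 [0.765 0.124 0.009]
[320. 189.] 89 [0.526 0.099 0.02 ]
```

```bash
python3 -c "
from cell import sign_off
print(sign_off())"
```

```text
the job is handed in; nothing more can be done
None
```

I seated both blue cartridges on the bench in seats 2 and 3, lugs at the red marks, and handed the job in at about 59 s; latches 2 and 3 were re-locked and latch 1, over the empty seat, never opened. My last images agree; the sign-off returned no verdict.

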